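# Spring the popper's lid and stow the scoop inside

### The job

Pack the scoop away in the popcorn popper: push the popper's black release paddle down through its full stroke so that the lid springs open, then set the steel scoop down, cup upright, on the floor of the popper's chamber - lower it in and let go there, do not drop it. Leave the lid standing open and the paddle released, and leave the bowls, jar and shaker where they are.

Things in the scene. Friction and masses are not known exactly. Their poses are not given: they have to be found in the camera images.
- popper: Red air popper fixed to the shelf, round, 180 mm across, rim 210 mm high, 237 mm with its white lid shut. Origin: centre of its underside; x points from the front (paddle, -x) to the back (lid hinge, +x), z up. A spout on +y reaches 121 mm from the axis, 162 to 198 mm high. Under the lid: a round open chamber, 156 mm inside diameter, 54 mm deep, walls 12 mm.
- chamber_floor (a point): Centre of the chamber's flat floor, 156 mm above the shelf, on the popper's axis; its axes are the popper's.
- press_pad (a point): White spot on top of the black release paddle: press here. At rest 144 mm from the popper's axis (on its -x side), 186 mm up, 36 mm out from the paddle's pivot; moves with the paddle. The paddle is 44 mm wide and reaches 17 mm beyond the spot; behind it an upright latch arm, its face 30 mm from the spot, rises to 225 mm height.
- release (a joint): Angle of the release paddle (rad): 0 at rest, 0.35 fully pressed against its stop (the spot goes down about 12 mm). A spring brings it back; fully down takes about 4 N at the spot. The lid's latch lets go only after about three quarters of the stroke.
- lid (a joint): Angle of the white lid (rad): 0 closed and latched, 1.75 fully open, leaning back. The hinge is at the back of the popper, 95 mm from its axis, 210 mm up, along the popper's y; a spring lifts the lid all the way by itself within about 2 s once unlatched.
- lid_edge (a point): Top of the lid's front lip; 104 mm in front of the popper's axis and 216 mm up when closed.
- scoop: Loose steel measuring scoop, about 80 g, standing cup-up: round cup 50 mm across the rim, 30 mm high; straight flat handle 12 mm wide, 6 mm thick, from the cup's wall to 76 mm from the cup's centre, its top flush with the rim (24 to 30 mm above the underside). Origin: centre of the cup's underside; the handle points along -x, z up.
- scoop_grip (a point): Middle of the scoop's handle: 50 mm from the cup's centre along -x and 27 mm above the underside.
- bowl_a: Loose green melamine bowl, 136 mm across, 55 mm high; origin: centre of its underside. Leave alone.
- bowl_b: Second green melamine bowl like the first. Leave alone.
- jar: Loose closed glass jar, 84 mm across, 130 mm high; origin: centre of its underside. Leave alone.
- shaker: Loose white ceramic shaker, 52 mm across, 88 mm high; origin: centre of its underside. Leave alone.

How it is judged (in metres and radians):
On the way, in this order (a step that is already met when the one before it is completed fails the run):
1. the release paddle is pushed down fully (at least 0.31 of its 0.35 rad) (value of joint release above 0.31 rad), for 0.05 s.
2. with the lid open, the scoop is lowered in while held, to within 20 mm of the chamber floor (value of joint lid above 1.3 rad and horizontal distance between scoop and chamber_floor below 0.06 m and z of scoop in the frame of chamber_floor below 0.02 m and contact force between scoop and the fingers above 0.5 N), for 0.05 s.
At the end, for the whole second after the job is handed in: The scoop is at rest on the chamber floor (cup centre within 60 mm of the floor's centre, underside within 12 mm of it, tilted less than 0.2 rad), the lid stands open (over 1.3 rad), and the paddle has sprung back (under 0.06 rad) (horizontal distance between scoop and chamber_floor below 0.06 m and z of scoop in the frame of chamber_floor between -0.01 and 0.012 m and angle between scoop's own z axis and vertical below 0.2 rad and value of joint lid above 1.3 rad and value of joint release below 0.06 rad and linear speed of scoop below 0.02 m/s); the robot touches nothing.
It fails at once if the first bowl is moved by more than 30 mm or tipped (distance of bowl_a from where it was at the start of the episode above 0.03 m or angle between bowl_a's own z axis and vertical above 0.4 rad).
It fails at once if the second bowl is moved by more than 30 mm or tipped (distance of bowl_b from where it was at the start of the episode above 0.03 m or angle between bowl_b's own z axis and vertical above 0.4 rad).
It fails at once if the jar is moved by more than 30 mm or tipped (distance of jar from where it was at the start of the episode above 0.03 m or angle between jar's own z axis and vertical above 0.4 rad).
It fails at once if the shaker is moved by more than 30 mm or tipped (distance of shaker from where it was at the start of the episode above 0.03 m or angle between shaker's own z axis and vertical above 0.4 rad).
It also fails if it takes over 51 s, if anything falls off the work surface, if the arm or the gripper's body presses on something with over 40 N, if the wrist force passes 120 N, or if a joint passes its speed limit or range.

### The arm

A 6-joint arm with a two-finger parallel gripper is mounted at the origin on the work surface. World frame = base frame: x ahead of the robot, y to its left, z up, the work surface at z = 0. Lengths are in mm, angles in rad, forces in N, time in s.
With the tool pointing down it reaches from about 350 to 775 mm from the base axis. Payload 7.3 kg.
Tool frame: the origin (TCP) lies midway between the tips of the shut fingers; the grasp point (between the pads) lies 19 mm behind it; z points along the fingers, y is the line along which they close (so a half turn about z gives the same grasp; the last joint's range is limited). The gripper opens to 92 mm and grips with 3 to 60 N. Pads are 19 mm wide; open, the fingers measure 130 mm over their backs; the gripper's body (75 mm by 190 mm) begins 47 mm behind the grasp point.
Start: joints at [1.171, 0.342, 1.524, -0, 1.275, -0.146], TCP at [131.803, 508.205, 226.741] pointing down, gripper open.
Joint ranges: [-2.53, 2.53], [-0.77, 2.02], [0.04, 2.7], [-1, 4.14], [0.28, 2.66], [-3.11, 3.11]. Speed limits (rad/s): [2.57, 2.57, 3.14, 3.14, 3.14, 3.14].

### API

Orientations are given as [roll, pitch, yaw] about the fixed x, y, z axes, in that order (R = Rz(yaw) Ry(pitch) Rx(roll)).
In Python, from plant import bot gives the robot as it stands.
- The arm moves only by the tool servo_tool, never from a script. Its argument "deltas" is a list of rows, each a list of 2 entries, a list of its own where there are three numbers: the shift along the tool's x, y, z in m, then the turn, a rotation vector about the tool's x, y, z in degrees. A call has 1 to 20 rows; each row shifts and turns the commanded pose from where the row before left it, along the tool's axes as they then stand; what a row does not reach is not made up. A row lasts 1/8 s, in which the tool goes at most 62.5 mm and 10.7 degrees, less where a joint would pass 70% of its speed; a pose out of reach is approached as far as the arm can. A call with a gripper value outside its range is refused whole. "fingers" is the opening, from 0 (shut) to 1 (fully open), set as the call begins (left out, the last holds). The fingers move at their own pace and stop on an object; the grip force is fixed at half the most. Time passes only in rows, so rows that do not move let the fingers close. It gives the time, the measured TCP pose, the force, the opening and the grip force at its end, in the units of the state.
- bot.get_obs(): the state, without advancing time (a new reading comes with each control period).
- bot.capture(name): name is "scene" or "top" or "wrist"; returns the picture (480x640x3 uint8, red, green, blue); there is no depth.
- bot.camera_model(name): a dict with "mtx" (3x3 intrinsics, pixels), "xyz" and "rotation" of the camera in the world. Camera axes: x right, y down, z forward; pixel columns grow to the right and rows downward; lengths in mm; the calibration is good to about 2 mm. A picture is of the moment at which its call begins: read the wrist's pose just before it. camera_model takes no time and is no camera call; for the wrist camera it gives the pose at the moment of the call.
- bot.close_job(): hands the job in; it is judged then, once.
The state is a dict: "time": time; "joint_positions": joint angles; "dq": joint speeds; "tau": joint torques, N m; "tool_pos": TCP position; "tcp_rot": TCP orientation; "contact_force": force on the tool from outside, world axes, zero at the start; "moment": the same for the moment, N m; "grip_width": finger opening in mm; "finger_force": force on a finger pad.
Only numpy, scipy, OpenCV 4.12 (cv2) and the standard library are available. Lean on these libraries where they do the work, as an engineer would, in place of code of your own. Each camera call takes 0.05 s, during which the arm holds its last target. There are 200 camera calls.

## Working session

There is one attempt and no reset: what is moved stays moved. The work goes in short steps, Python scripts to look and compute and a tool call to move; the robot and the scene stay as the last step left them, time stands still between calls to the robot, and variables do not carry over. Pictures are saved under pics/ and viewed, at most 10 in all, crops included, and the job is handed in when it is done.

Besides the shell and the picture viewer there is one more tool, called after ">>>" as name(argument=value, ...), one argument or row to a line, values as JSON. servo_tool: Moves the arm, as the interface text tells. Its arguments: {"type":"object","properties":{"deltas":{"type":"array"},"fingers":{"type":"number"}},"required":["deltas"]}

```bash
mkdir -p pics; python3 - <<'E'
from plant import bot
import cv2
o=bot.get_obs();print(o['time'],o['tool_pos'],o['tcp_rot'],o['grip_width'])
for n in('scene','top'):
    cv2.imwrite(f'pics/{n}0.png',bot.capture(n)[:,:,::-1]);m=bot.camera_model(n);print(n,m)
E
```

```text
0.0 [131.64179191 507.80484485 226.04550126] [-3.14006318e+00 -2.40114313e-04  2.88777875e+00] 91.96078783929302
scene {'mtx': array([[493.47556068,   0.        , 322.51385368],
       [  0.        , 493.47556068, 240.14967523],
       [  0.        ,   0.        ,   1.        ]]), 'xyz': array([936.61721235, 620.85783516, 848.75942008]), 'rotation': array([-2.33595486,  0.00947146,  2.64551175])}
top {'mtx': array([[493.73371928,   0.        , 319.55367692],
       [  0.        , 493.73371928, 238.20786642],
       [  0.        ,   0.        ,   1.        ]]), 'xyz': array([ 368.03155083,  -37.00035836, 1292.53110006]), 'rotation': array([-2.96544168, -0.0093494 , -1.59730495])}
```

View pics/scene0.png

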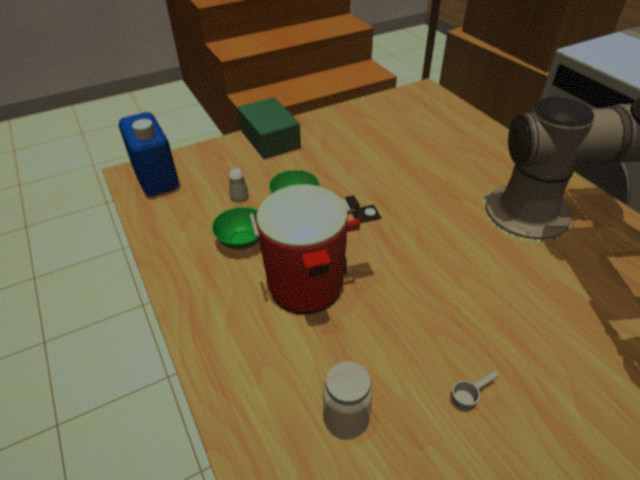

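View pics/top0.png

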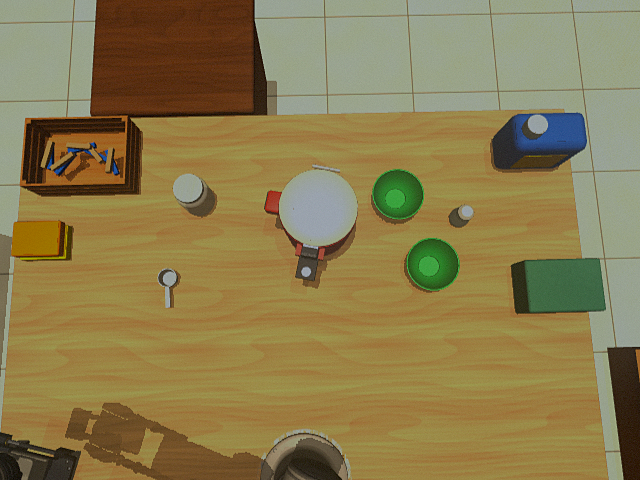

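The top view shows the popper at (318,208), its paddle spot at (306,271), and the scoop cup at (168,278) with the handle towards the robot, ending at (168,306). In the scene view the spot is at (370,212), the cup at (466,395) and the handle end at (496,376).

```bash
cat > h.py <<'E'
import numpy as np, cv2
from scipy.spatial.transform import Rotation as Ro
from plant import bot
def ray(m,px):
    d=Ro.from_euler('xyz',m['rotation']).as_matrix()@np.linalg.inv(m['mtx'])@np.array([*px,1.]);return np.array(m['xyz']),d/np.linalg.norm(d)
def plane(m,px,z):
    c,d=ray(m,px);return c+d*(z-c[2])/d[2]
def tri(rs):
    A=[np.eye(3)-np.outer(d,d) for c,d in rs];p=np.linalg.solve(sum(A),sum(a@c for a,(c,d) in zip(A,rs)))
    return p,[np.linalg.norm(a@(p-c)) for a,(c,d) in zip(A,rs)]
def blobs(im,mask,box,amin=5):
    x0,y0,x1,y1=box;k=np.zeros(mask.shape,np.uint8);k[y0:y1,x0:x1]=mask[y0:y1,x0:x1]
    n,l,s,c=cv2.connectedComponentsWithStats(k);return [(s[i].tolist(),c[i].round(1).tolist(),l==i) for i in range(1,n) if s[i,4]>=amin]
E
python3 - <<'E'
from h import *
M={n:bot.camera_model(n) for n in('scene','top')}
I={n:cv2.imread(f'pics/{n}0.png') for n in M}
H={n:cv2.cvtColor(I[n],cv2.COLOR_BGR2HSV) for n in M}
def w(n,s,v): return ((H[n][:,:,1]<s)&(H[n][:,:,2]>v)).astype(np.uint8)
sp={}
for n,b in(('top',(296,260,318,284)),('scene',(358,203,384,222))):
    bs=blobs(I[n],w(n,90,110),b);print(n,'spot',[x[:2] for x in bs]);sp[n]=max(bs,key=lambda x:x[0][4])[1]
print(sp,tri([ray(M[n],sp[n]) for n in M]))
for n,b in(('top',(150,262,190,315)),('scene',(440,360,510,420)),):
    bs=blobs(I[n],w(n,75,60),b,20);print(n,'scoop',[x[:2] for x in bs])
bs=blobs(I['top'],w('top',70,110),(270,160,365,255),200)
for s,c,m in bs:
    (cx,cy),r=cv2.minEnclosingCircle(np.argwhere(m)[:,::-1].astype(np.float32));print('lid',s,c,cx,cy,r,plane(M['top'],c,237))
a=cv2.resize(I['top'][255:315,150:190],None,fx=8,fy=8,interpolation=cv2.INTER_CUBIC)
b=cv2.resize(I['scene'][360:420,440:510],None,fx=6,fy=6,interpolation=cv2.INTER_CUBIC)
b=cv2.copyMakeBorder(b,0,120,0,0,0);cv2.imwrite('pics/c.png',np.hstack([a,b]))
E
```

```text
top spot [([301, 267, 10, 10, 77], [305.8, 271.4])]
scene spot [([365, 209, 10, 6, 53], [369.7, 211.5])]
{'top': [305.8, 271.4], 'scene': [369.7, 211.5]} (array([488.54720249, -18.69442475, 185.25599108]), [np.float64(1.4809750763532767), np.float64(1.4809750763532905)])
top scoop [([157, 268, 20, 40, 337], [167.6, 283.4])]
scene scoop [([452, 372, 46, 36, 706], [470.0, 390.2])]
lid [279, 164, 79, 85, 4828] [317.8, 207.2] 318.387451171875 206.085205078125 42.428741455078125 [624.82805359 -49.8289666  237.        ]
```

View pics/c.png

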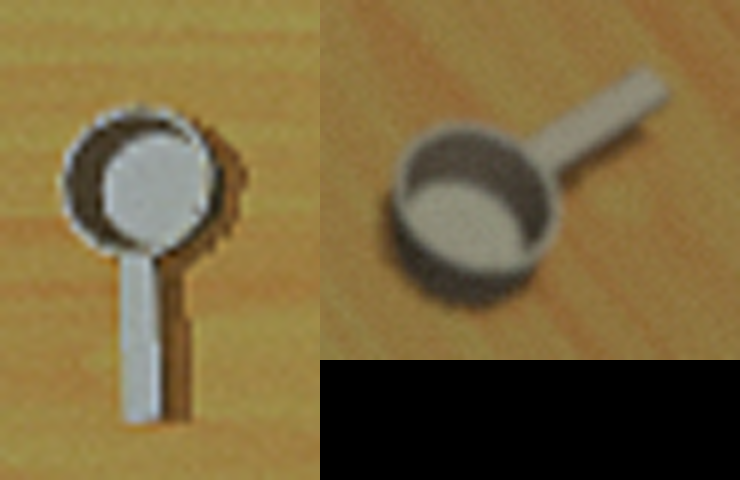

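```bash
python3 - <<'E'
from h import *
M={n:bot.camera_model(n) for n in('scene','top')}
t=lambda a,b:tri([ray(M['top'],a),ray(M['scene'],b)])
c=t((167,277.2),(465.6,392.6));e=t((167.3,307),(495.4,373));print('rim',c,'\nend',e)
C=plane(M['top'],(167,277.2),30);E=plane(M['top'],(167.3,307),30);print(C,E,np.linalg.norm(C-E),np.arctan2(*(C-E)[[1,0]]))
C2=plane(M['scene'],(465.6,392.6),30);E2=plane(M['scene'],(495.4,373),30);print(C2,E2,np.linalg.norm(C2-E2),np.arctan2(*(C2-E2)[[1,0]]))
# popper red body rim edges from top: bearing via lid white contour extremes
I=cv2.imread('pics/top0.png');H=cv2.cvtColor(I,cv2.COLOR_BGR2HSV);w=((H[...,1]<70)&(H[...,2]>110)).astype(np.uint8)
k=np.zeros_like(w);k[160:255,270:365]=w[160:255,270:365];k=cv2.morphologyEx(k,cv2.MORPH_OPEN,np.ones((9,9)))
cn=max(cv2.findContours(k,0,2)[0],key=cv2.contourArea);el=cv2.fitEllipse(cn);print(el,plane(M['top'],el[0],225))
for b,n in(((350,160,430,230),'bowla'),((400,230,470,300),'bowlb'),((165,165,220,220),'jar'),((445,200,478,230),'sh')):
    print(n,plane(M['top'],((b[0]+b[2])/2,(b[1]+b[3])/2),50)[:2])
E
```

```text
rim (array([500.09272599, 339.92332675,  26.18774298]), [np.float64(1.8169690805189331), np.float64(1.816969080518855)]) 
end (array([424.84796181, 336.25812163,  27.08325501]), [np.float64(1.0232033233883628), np.float64(1.0232033233882918)])
[500.93789603 337.44617042  30.        ] [425.40288517 334.61816861  30.        ] 75.58793197333236 0.03742213749904658
[500.72026785 342.41098778  30.        ] [425.85783423 337.93061775  30.        ] 74.99638447388806 0.05977674034061463
((317.7255859375, 207.6818084716797), (76.10047912597656, 77.5644302368164), 81.58863067626953) [626.65285996 -49.78116784 225.        ]
bowla [ 698.34925165 -240.63372941]
bowlb [ 512.51709321 -345.50136199]
jar [717.32945125 271.65323638]
sh [ 640.61817391 -422.9189489 ]
```

>>> servo_tool(
  deltas=[
    [[-0.02,-0.018,-0.001],[0,0,0]],
    [[-0.039,-0.035,-0.001],[0,0,0]],
    [[-0.039,-0.035,-0.001],[0,0,0]],
    [[-0.039,-0.035,-0.001],[0,0,0]],
    [[-0.039,-0.035,-0.001],[0,0,0]],
    [[-0.039,-0.035,-0.001],[0,0,0]],
    [[-0.039,-0.035,-0.001],[0,0,0]],
    [[-0.039,-0.035,-0.001],[0,0,0]],
    [[-0.039,-0.035,-0.001],[0,0,0]],
    [[-0.039,-0.035,-0.001],[0,0,0]],
    [[-0.039,-0.035,-0.001],[0,0,0]],
    [[-0.039,-0.035,-0.001],[0,0,0]],
    [[-0.02,-0.018,0],[0,0,0]],
    [[-0.02,-0.018,0],[0,-5,0]],
    [[0,0,0],[0,-5,0]],
    [[0,0,0],[0,-5,0]],
    [[0,0,0],[0,-5,0]],
    [[0,0,0],[0,0,0]],
  ],
  fingers=0,
)

```text
time: 2.35
tool_pos: [493.5, -39.1, 238.2]
tcp_rot: [3.142, 0.347, 2.888]
contact_force: [0.2, 0.3, 0.3]
grip_width: 0.4
finger_force: 0.0
```

>>> servo_tool(
  deltas=[
    [[0.006,0.018,-0.002],[0,0,0]],
    [[0.005,0,0.014],[0,0,0]],
    [[0.005,0,0.014],[0,0,0]],
    [[0.005,0,0.014],[0,0,0]],
    [[0,0,0],[0,0,0]],
    [[0,0,0],[0,0,0]],
  ],
)

```text
time: 3.1
tool_pos: [494.2, -20.7, 194.4]
tcp_rot: [3.141, 0.349, 2.888]
contact_force: [0.3, -0.6, -1.4]
grip_width: 0.4
finger_force: 0.0
```

```bash
python3 - <<'E'
from h import *
a=bot.capture('scene')[150:310,220:420,::-1]
b=bot.capture('top')[140:300,250:400,::-1]
cv2.imwrite('pics/p1.png',cv2.resize(np.hstack([a,b]),None,fx=2.2,fy=2.2,interpolation=cv2.INTER_CUBIC))
E
```

```text
(no output)
```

View pics/p1.png

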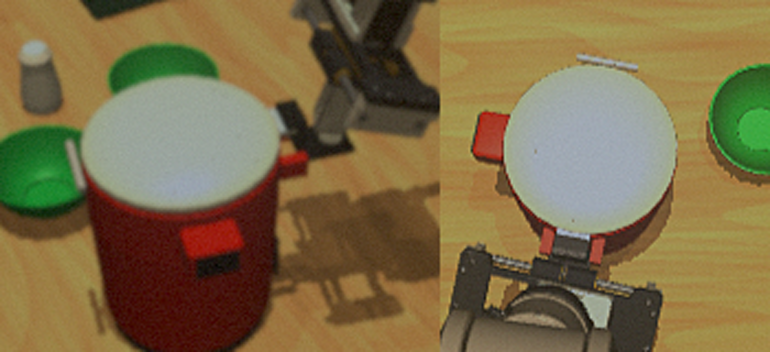

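The fingertips stand over the paddle (left half, about (330,140)), and the gripper body is clear of the lid in the top view. Next I press straight down.

>>> servo_tool(
  deltas=[
    [[0.0014,0,0.0038],[0,0,0]],
    [[0.0014,0,0.0038],[0,0,0]],
    [[0.0014,0,0.0038],[0,0,0]],
    [[0,0,0],[0,0,0]],
  ],
)

```text
time: 3.7
tool_pos: [493.7, -20.6, 181.7]
tcp_rot: [3.141, 0.349, 2.888]
contact_force: [1.0, -0.3, 1.0]
grip_width: 0.8
finger_force: 0.5
```

>>> servo_tool(
  deltas=[
    [[0.0014,0,0.0038],[0,0,0]],
    [[0.001,0,0.0028],[0,0,0]],
    [[0,0,0],[0,0,0]],
  ],
)

```text
time: 4.08
tool_pos: [494.1, -20.7, 175.9]
tcp_rot: [3.141, 0.351, 2.888]
contact_force: [-2.7, -0.5, 11.2]
grip_width: 0.5
finger_force: 5.7
```

>>> servo_tool(
  deltas=[
    [[0.0004,0,0.001],[0,0,0]],
    [[0,0,0],[0,0,0]],
    [[0,0,0],[0,0,0]],
  ],
)

```text
time: 4.45
tool_pos: [494.2, -20.7, 175.6]
tcp_rot: [3.141, 0.353, 2.888]
contact_force: [-7.6, 0.4, 18.9]
grip_width: 0.2
finger_force: 10.1
```

```bash
python3 - <<'E'
from h import *
a=bot.capture('scene')[150:310,220:420,::-1]
b=bot.capture('top')[140:300,250:400,::-1]
cv2.imwrite('pics/p2.png',cv2.resize(np.hstack([a,b]),None,fx=2.2,fy=2.2,interpolation=cv2.INTER_CUBIC))
E
```

```text
(no output)
```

View pics/p2.png

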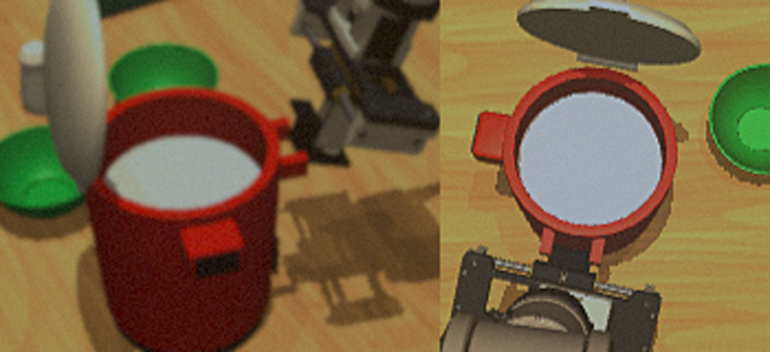

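The lid is standing open (leaning back in both views), with the white chamber floor visible. Next: retreat upwards, straighten the tool and move to the scoop.

>>> servo_tool(
  deltas=[
    [[-0.004,0,-0.011],[0,0,0]],
    [[-0.006,0,-0.018],[0,0,0]],
    [[-0.007,0,-0.018],[0,0,0]],
    [[0,0,0],[0,5,0]],
    [[0.008,0.021,0],[0,5,0]],
    [[0.008,0.021,0],[0,5,0]],
    [[0.016,0.042,0],[0,5,0]],
    [[0.016,0.042,0],[0,0,0]],
    [[0.016,0.042,0],[0,0,0]],
    [[0.016,0.042,0],[0,0,0]],
    [[0.016,0.042,0],[0,0,0]],
    [[0.016,0.042,0],[0,0,0]],
    [[0.016,0.042,0],[0,0,0]],
    [[0.016,0.042,0.01],[0,0,0]],
    [[0,0,0.02],[0,0,-5.8]],
    [[0,0,0.03],[0,0,-5.8]],
    [[0,0,0.03],[0,0,-5.7]],
    [[0,0,0],[0,0,0]],
    [[0,0,0],[0,0,0]],
  ],
  fingers=0.5,
)

```text
time: 6.92
tool_pos: [449.7, 381.6, 129.6]
tcp_rot: [3.141, 0.0, -3.095]
contact_force: [-0.3, 0.2, 0.4]
grip_width: 45.7
finger_force: 0.0
```

```bash
python3 - <<'E'
from h import *
o=bot.get_obs();m=bot.camera_model('wrist');im=bot.capture('wrist')[:,:,::-1];cv2.imwrite('pics/w.png',im);print(o['tool_pos'],o['tcp_rot'],o['grip_width'],m['xyz'],m['rotation'])
E=np.array;M={n:bot.camera_model(n) for n in('scene','top')};I={n:bot.capture(n)[:,:,::-1] for n in M};c={};r={}
for n,b in(('top',(280,165,345,235)),('scene',(262,198,345,255))):
    H=cv2.cvtColor(I[n],cv2.COLOR_BGR2HSV);w=((H[...,1]<80)&(H[...,2]>110)).astype(np.uint8)
    s,cc,_=max(blobs(I[n],w,b),key=lambda x:x[0][4]);print(n,s,cc);c[n]=cc
print(plane(M['top'],c['top'],156))
u,v=[k.round(1) for k in cv2.projectPoints(np.array([[496.,340,30],[450.5,337.5,30]]),*[(lambda R:(cv2.Rodrigues(R)[0],-R@m['xyz']))(Ro.from_euler('xyz',m['rotation']).as_matrix().T)][0],m['mtx'],None)[0].reshape(-1,2)];print('expect cup/grip',u,v)
E
```

```text
[449.67246073 381.59419854 129.61655523] [ 3.14124572e+00  4.62962854e-04 -3.09538385e+00] 45.70912765915342 [368.02769706 377.85403643 287.22068678] [ 2.83308872e+00 -1.03451490e-03  1.61739568e+00]
top [285, 182, 60, 53, 2738] [316.4, 209.8]
scene [267, 212, 71, 33, 1748] [302.1, 228.1]
[638.30762269 -47.34391164 156.        ]
expect cup/grip [266.4 290.4] [263.3 238.7]
```

View pics/w.png

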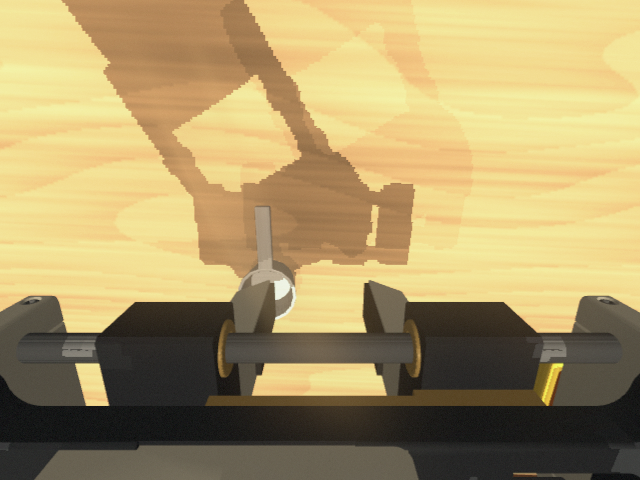

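The wrist view shows the handle from (262,207) to (266,270), with its middle at about (264,239), where my estimate predicted it. Shifting −44 mm in tool y, then descending.

>>> servo_tool(
  deltas=[
    [[0.001,-0.022,0],[0,0,0]],
    [[0,-0.022,0],[0,0,0]],
    [[0,0,0.02],[0,0,0]],
    [[0,0,0.03],[0,0,0]],
    [[0,0,0.03],[0,0,0]],
    [[0,0,0.02],[0,0,0]],
    [[0,0,0.01],[0,0,0]],
    [[0,0,0.0075],[0,0,0]],
    [[0,0,0],[0,0,0]],
  ],
)

```text
time: 8.2
tool_pos: [450.6, 337.3, 11.5]
tcp_rot: [3.141, 0.0, -3.094]
contact_force: [0.7, -0.0, 0.5]
grip_width: 45.9
finger_force: 0.0
```

>>> servo_tool(
  deltas=[
    [[0,0,0],[0,0,0]],
    [[0,0,0],[0,0,0]],
    [[0,0,0],[0,0,0]],
    [[0,0,0],[0,0,0]],
    [[0,0,0],[0,0,0]],
    [[0,0,0],[0,0,0]],
  ],
  fingers=0,
)

```text
time: 8.95
tool_pos: [450.5, 337.5, 11.4]
tcp_rot: [3.141, 0.0, -3.093]
contact_force: [-0.3, 0.9, 1.0]
grip_width: 11.7
finger_force: 30.0
```

```bash
python3 - <<'E'
from h import *
M=bot.camera_model('top');I=bot.capture('top')[:,:,::-1];H=cv2.cvtColor(np.ascontiguousarray(I),cv2.COLOR_BGR2HSV)
w=((H[...,1]<80)&(H[...,2]>110)).astype(np.uint8);s,c,m=max(blobs(I,w,(270,175,365,255)),key=lambda x:x[0][4]);print(s,c)
ys,xs=np.nonzero(m);i=ys.argmin();far=plane(M,(xs[ys==ys.min()].mean(),ys.min()-.5),156)
row=[(x.sum(),y) for y,x in enumerate(m)];wid,y=max(row);x=np.nonzero(m[y])[0];print('widest',wid,y)
print('far',far,'L',plane(M,(x[0]-.5,y),156),'R',plane(M,(x[-1]+.5,y),156))
red=((H[...,1]>150)&((H[...,0]<6)|(H[...,0]>172))&(H[...,2]>120)).astype(np.uint8)
s,c,m=max(blobs(I,red,(260,160,370,270)),key=lambda x:x[0][4]);print('red',s,c)
# rim outer right + far edges at z=210
ys,xs=np.nonzero(m);print('far rim',plane(M,(xs[ys==ys.min()].mean(),ys.min()-.5),210),'right rim',plane(M,(xs.max()+.5,ys[xs==xs.max()].mean()),210))
b=blobs(I,w,(296,260,318,284));p=max(b,key=lambda x:x[0][4])[1];print('spot',p,plane(M,p,186))
E
```

```text
[285, 182, 66, 61, 3098] [317.9, 211.9]
widest 66 213
far [707.51393893 -52.92163337 156.        ] L [632.39297046  28.05061862 156.        ] R [ 628.60168214 -127.63413062  156.        ]
red [265, 171, 93, 84, 1347] [309.3, 208.0]
far rim [717.38574171 -53.9820346  210.        ] right rim [ 625.06678212 -139.44686821  210.        ]
spot [305.6, 271.3] [489.86550732 -19.18532002 186.        ]
```

Grasp holds: 11.7 mm opening at 30 N. The paddle spot is back at its rest position, and the chamber axis is at about (628.5, −50). Now lift and turn.

>>> servo_tool(
  deltas=[
    [[0,0,-0.01],[0,0,0]],
    [[0,0,-0.02],[0,0,0]],
    [[0,0,-0.04],[0,0,0]],
    [[0,0,-0.04],[0,0,4]],
    [[0,0,-0.04],[0,0,4]],
    [[0,0,-0.04],[0,0,4]],
    [[0,0,-0.04],[0,0,3.5]],
    [[0,0,-0.02],[0,0,0]],
    [[0,0,0],[0,0,0]],
  ],
)

```text
time: 10.12
tool_pos: [450.9, 337.7, 263.3]
tcp_rot: [3.139, 0.003, 2.919]
contact_force: [-0.7, -0.2, -0.9]
grip_width: 11.5
finger_force: 30.0
```

>>> servo_tool(
  deltas=[
    [[-0.009,-0.013,0],[0,0,0]],
    [[-0.019,-0.028,0],[0,0,0]],
    [[-0.019,-0.028,0],[0,0,0]],
    [[-0.019,-0.028,0],[0,0,0]],
    [[-0.019,-0.028,0],[0,0,0]],
    [[-0.019,-0.028,0],[0,0,0]],
    [[-0.019,-0.028,0],[0,0,0]],
    [[-0.019,-0.028,0],[0,0,0]],
    [[-0.019,-0.028,0],[0,0,0]],
    [[-0.019,-0.028,0],[0,0,0]],
    [[-0.019,-0.028,0],[0,0,0]],
    [[-0.019,-0.028,0],[0,0,0]],
    [[-0.01,-0.014,0],[0,0,0]],
    [[-0.003,-0.004,0],[0,0,0]],
    [[0,0,0],[0,0,0]],
    [[0,0,0],[0,0,0]],
  ],
)

```text
time: 12.12
tool_pos: [600.8, -43.1, 261.4]
tcp_rot: [3.141, -0.0, 2.92]
contact_force: [0.8, -0.1, -0.9]
grip_width: 11.2
finger_force: 30.0
```

```bash
python3 - <<'E'
from h import *
print(bot.get_obs()['tool_pos'])
a=bot.capture('scene')[100:310,200:420,::-1]
b=bot.capture('top')[130:340,250:400,::-1]
cv2.imwrite('pics/p3.png',cv2.resize(np.hstack([a,b]),None,fx=2.1,fy=2.1,interpolation=cv2.INTER_CUBIC))
E
```

```text
[600.76818922 -43.14863789 261.42113064]
```

View pics/p3.png

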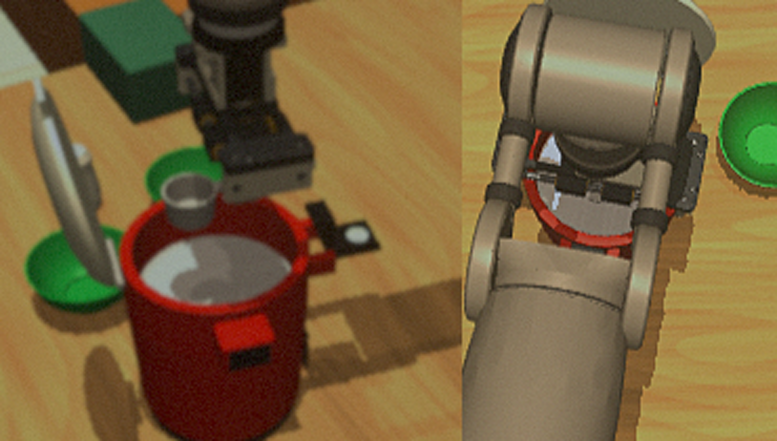

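The scoop is held cup-upright over the chamber: cup at (190,200) in the left half, with the lid clear to its left. I shift 8 mm forward for margin and lower part-way.

>>> servo_tool(
  deltas=[
    [[0.008,0,0],[0,0,0]],
    [[0,0,0.01],[0,0,0]],
    [[0,0,0.015],[0,0,0]],
    [[0,0,0.015],[0,0,0]],
    [[0,0,0.015],[0,0,0]],
    [[0,0,0.01],[0,0,0]],
    [[0,0,0],[0,0,0]],
    [[0,0,0],[0,0,0]],
  ],
)

```text
time: 13.22
tool_pos: [593.6, -42.5, 196.8]
tcp_rot: [3.141, 0.001, 2.919]
contact_force: [0.2, 0.0, -0.5]
grip_width: 11.0
finger_force: 30.0
```

```bash
python3 - <<'E'
from h import *
print(bot.get_obs()['contact_force'])
a=bot.capture('scene')[60:310,180:420,::-1]
cv2.imwrite('pics/p4.png',cv2.resize(a,None,fx=2.3,fy=2.3,interpolation=cv2.INTER_CUBIC))
E
```

```text
[ 0.2257208   0.02357821 -0.50551604]
```

View pics/p4.png

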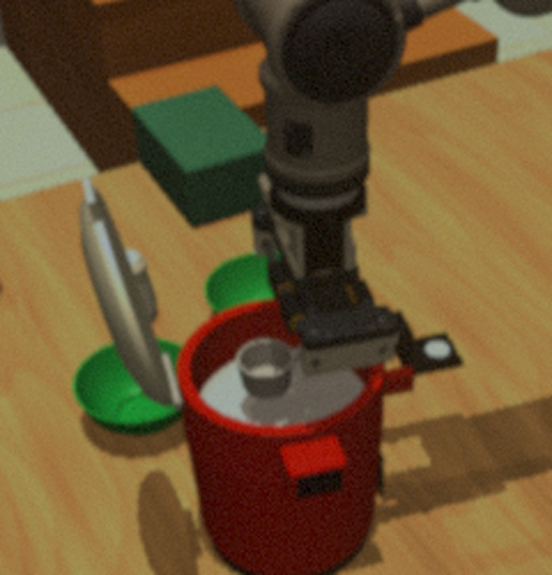

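The arm and wrist are well clear of the lid, and the cup at (266,367) is inside the chamber. About 29 mm remain.

>>> servo_tool(
  deltas=[
    [[0,0,0.01],[0,0,0]],
    [[0,0,0.01],[0,0,0]],
    [[0,0,0.005],[0,0,0]],
    [[0,0,0.0015],[0,0,0]],
    [[0,0,0],[0,0,0]],
    [[0,0,0],[0,0,0]],
  ],
)

```text
time: 14.02
tool_pos: [593.4, -42.4, 170.1]
tcp_rot: [3.141, 0.001, 2.919]
contact_force: [-0.7, -0.3, -0.7]
grip_width: 11.3
finger_force: 30.0
```

>>> servo_tool(
  deltas=[
    [[0,0,0.001],[0,0,0]],
    [[0,0,0.001],[0,0,0]],
    [[0,0,0],[0,0,0]],
    [[0,0,0],[0,0,0]],
  ],
)

```text
time: 14.52
tool_pos: [593.2, -42.4, 167.8]
tcp_rot: [3.141, -0.0, 2.919]
contact_force: [0.2, -0.1, -0.7]
grip_width: 11.6
finger_force: 30.0
```

>>> servo_tool(
  deltas=[
    [[0,0,0.001],[0,0,0]],
    [[0,0,0],[0,0,0]],
    [[0,0,0],[0,0,0]],
  ],
)

```text
time: 14.9
tool_pos: [593.2, -42.4, 166.8]
tcp_rot: [3.142, 0.0, 2.919]
contact_force: [0.2, 0.3, -0.4]
grip_width: 11.3
finger_force: 30.0
```

>>> servo_tool(
  deltas=[
    [[0,0,0.001],[0,0,0]],
    [[0,0,0],[0,0,0]],
    [[0,0,0],[0,0,0]],
  ],
)

```text
time: 15.28
tool_pos: [593.1, -42.4, 166.2]
tcp_rot: [3.141, 0.0, 2.919]
contact_force: [-2.5, 0.0, 5.5]
grip_width: 11.1
finger_force: 30.0
```

Floor contact: 5.5 N upward. I open the fingers partly, then rise straight up.

>>> servo_tool(
  deltas=[
    [[0,0,0],[0,0,0]],
    [[0,0,0],[0,0,0]],
    [[0,0,0],[0,0,0]],
    [[0,0,0],[0,0,0]],
    [[0,0,0],[0,0,0]],
  ],
  fingers=0.4,
)

```text
time: 15.9
tool_pos: [593.2, -42.4, 165.7]
tcp_rot: [3.142, -0.0, 2.919]
contact_force: [0.7, 0.9, -0.0]
grip_width: 36.7
finger_force: 0.0
```

>>> servo_tool(
  deltas=[
    [[0,0,-0.005],[0,0,0]],
    [[0,0,-0.015],[0,0,0]],
    [[0,0,-0.03],[0,0,0]],
    [[0,0,-0.04],[0,0,0]],
    [[0,0,-0.03],[0,0,0]],
    [[0.03,0,0],[0,0,0]],
    [[0.05,0,0],[0,0,0]],
    [[0.05,0,0],[0,0,0]],
    [[0.03,0.02,0],[0,0,0]],
    [[0.01,0.05,0],[0,0,0]],
    [[0,0.05,0],[0,0,0]],
    [[0,0.05,0],[0,0,0]],
    [[0,0.05,0],[0,0,0]],
    [[0,0.03,0],[0,0,0]],
    [[0,0,0],[0,0,0]],
    [[0,0,0],[0,0,0]],
  ],
)

```text
time: 17.9
tool_pos: [482.4, 238.4, 286.5]
tcp_rot: [3.142, 0.001, 2.919]
contact_force: [0.8, -0.3, 0.1]
grip_width: 36.8
finger_force: 0.0
```

```bash
python3 - <<'E'
from h import *
o=bot.get_obs();print(o['tool_pos'],o['contact_force'])
M=bot.camera_model('top');a=bot.capture('scene')[100:320,200:420,::-1]
t=bot.capture('top')[:,:,::-1]
b=t[150:290,260:370]
cv2.imwrite('pics/p5.png',np.hstack([cv2.resize(a,(440,440)),cv2.resize(b,(346,440),interpolation=cv2.INTER_CUBIC)]))
E
```

```text
[482.44983106 238.41548614 286.474919  ] [ 0.77417889 -0.3447574   0.10438166]
```

View pics/p5.png

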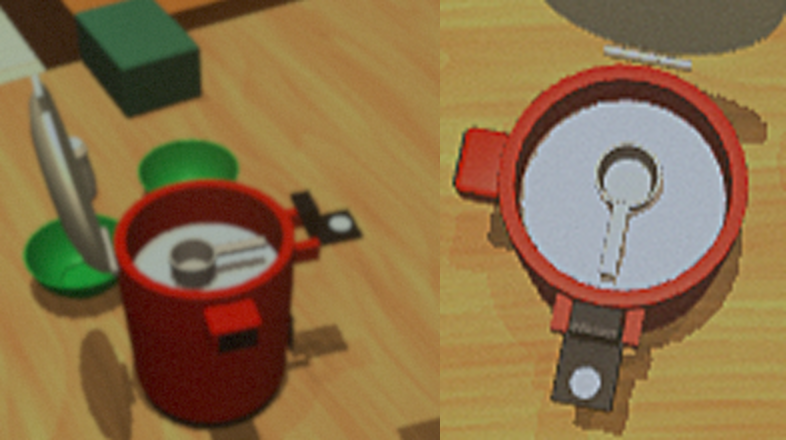

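The scoop sits upright on the chamber floor near the centre: cup at (628,180) in the right half. The lid is open, the paddle is up and the robot is clear of everything.

```bash
python3 -c "
from plant import bot
print(bot.close_job())"
```

```text
the job is handed in; nothing more can be done
None
```

I handed the job in at about 18 s: the last pictures show the scoop upright on the chamber floor, lid open, paddle released and the arm clear; I never moved near the bowls, jar or shaker, and no verdict came back.

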